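# Set the cheese slicer's portion stop and bring the cheese up to it

## Task

Set up the cheese slicer for thick portions. First push its sliding portion stop along the rail, towards the cutting slot, until it clicks into the notch marked in red. Then push the block of cheese along the board, under the raised bow, until its end sits squarely against the stop - only push, do not pick it up - and leave the stop in its red notch, the bow up and the other things where they stand.

Things in the scene. Friction and masses are not known exactly. Their poses are not given: they have to be found in the camera images.
- slicer: Wire cheese slicer, fixed, turned up to 0.2 rad: wooden board 150 mm wide (own x, away from the robot), 350 mm long (own y, to the robot's left, -200 to +150 mm), top 24 mm above the origin, which lies on the worktop under the middle of the dark cutting slot (own y = 0). Notched steel rail on its near edge at own x = -60 mm: notches at own y = 25, 50 (red), 75, 100 mm, with lines on the board
- stop (a joint): Portion stop: black carriage on the rail with an upright steel plate. Value = own y (m) in the slicer of the plate's face towards the slot, 0 to 0.115; 0.050 = red notch. Starts at 0.064 to 0.112, maybe in another notch. Friction 1.5 N. A spring ball drops into each notch: within 4 mm of its middle the stop is drawn in by itself (the push falls away); 12 to 15 N push it out again
- stop_face (a point): middle of the stop plate's face towards the slot, 54 mm above the worktop; axes as the slicer's. The plate is 8 mm thick, spans own x = -46 to +52 mm of the slicer, top edge 79 mm above the worktop. The carriage (own x -77 to -43 mm, 46 mm long, centred on this face) is 61 mm high above the worktop
- stop_back (a point): the same on the plate's other face, 8 mm farther from the slot: push here to move the stop towards the slot
- red_notch (a point): the red notch in the rail top, 36 mm above the worktop
- cheese: loose block of yellow cheese with orange-brown rind on top, bottom and tail end, 56 mm (own x) by 110 mm (own y) by 50 mm high, 0.2 to 0.4 kg; origin at the centre of its underside. It lies on the board on the other side of the slot from the stop, centre 85 to 125 mm from the slot, own y along the board to within 0.1 rad. It slides with 1 to 4 N
- cheese_front (a point): middle of the cheese's end face (own +y) that is to meet the stop, 30 mm above its underside
- cheese_tail (a point): middle of its other end face (own -y), where it is pushed, 30 mm above its underside
- bow (a joint): cutting bow, a steel frame with a wire and a black handle, hinged at the far end of the slot (own x = 64 mm of the slicer): 0 = raised and leaning back, as it starts; 1.66 rad = wire down in the slot. Raised, all of it (with its lugs) lies beyond own x = 50 mm and reaches 256 mm above the worktop
- pink_mug: pink mug, 78 x 112 x 92 mm, right of the board; leave alone
- black_dish: small round black dish, 124 mm wide, 20 mm high, at the right front; leave alone
- coffee_pod_a: coffee pod, 51 mm wide, 43 mm high, right at the back; leave alone
- coffee_pod_b: coffee pod, 51 mm wide, 43 mm high, right at the back; leave alone
- pepper_mill: pepper mill, 54 mm wide, 209 mm high, behind the board's left end; leave alone
- oil_bottle: square green oil bottle, 61 mm wide, 342 mm high, behind the pepper mill; leave alone
There are look-alikes about, which are no part of the job. There is more than one size of the cheese; the job needs the larger.

How it is judged (in metres and radians):
On the way, in this order (a step that is already met when the one before it is completed fails the run):
1. the stop rests in the red notch (value of joint stop between 0.048 and 0.052 m and velocity of joint stop between -0.01 and 0.01 m/s), for 0.3 s.
2. the cheese has been pushed squarely against the stop, which is still in the red notch (value of joint stop between 0.048 and 0.052 m and y of cheese_front in the frame of stop_face between -0.004 and 0.0015 m and angle between the y axis of cheese and the y axis of stop_face, either way round below 0.08 rad and x of cheese in the frame of slicer between -0.022 and 0.035 m and z of cheese in the frame of slicer below 0.029 m and angle between cheese's own z axis and vertical below 0.08 rad), for 0.2 s.
At the end, for the whole second after the job is handed in: The stop stands in the red notch (within 2 mm) at rest; the cheese lies flat on the board, its front end against the stop plate (middle of the end within 4 mm), square to it within 0.08 rad, between rail and bow hinge (its middle -22 to +35 mm across the board); the bow is up (all of step 2 and linear speed of cheese below 0.01 m/s and velocity of joint stop between -0.01 and 0.01 m/s and value of joint bow below 0.1 rad); the robot touches nothing.
It fails at once if the cheese is lifted off the board or tipped (z of cheese in the frame of slicer above 0.034 m or angle between cheese's own z axis and vertical above 0.25 rad).
It fails at once if the bow is swung from its raised position (value of joint bow above 0.3 rad).
It fails at once if one of the other things on the worktop is displaced or tipped (distance of any of pink_mug, black_dish, coffee_pod_a, coffee_pod_b, pepper_mill, oil_bottle from where it was at the start of the episode above 0.03 m or angle between any of pink_mug, black_dish, coffee_pod_a, coffee_pod_b, pepper_mill, oil_bottle's own z axis and vertical above 0.4 rad).
It also fails if it takes over 48 s, if anything falls off the work surface, if the arm or the gripper's body presses on something with over 40 N, if the wrist force passes 120 N, or if a joint passes its speed limit or range.

## Robot

A 6-joint arm with a two-finger parallel gripper is mounted at the origin on a cart in front of the work surface, level with it; the furniture and walls round the work are solid. World frame = base frame: x ahead of the robot, y to its left, z up, the work surface at z = 0. Lengths are in m, angles in degrees, forces in N, time in s.
With the tool pointing down it reaches from about 0.3 to 0.75 m from the base axis. Payload 8.5 kg.
Tool frame: the origin (TCP) lies at the very end of the fingers, on their centre line; the grasp point (between the pads) lies 19 mm behind it (env.hold_point_z is the distance from the TCP to the grasp point, in m); z points along the fingers, y is the line along which they close (so a half turn about z gives the same grasp; the last joint's range is limited). The gripper opens to 85 mm and grips with 20 to 120 N. Pads are 22 mm wide; open, the fingers measure 114 mm over their backs; the gripper's body (76 mm by 85 mm) begins 54 mm behind the grasp point. The pads swing forward as they close: fully open they stand 13 mm farther back than shut.
Start: joints at [53.669, 21.807, 74.336, -0, 83.858, -12.336], TCP at [0.224, 0.502, 0.231] pointing down, gripper open.
Joint ranges: [-178.18, 178.18], [-50.72, 133.34], [12.68, 142.11], [-81.47, 261.47], [9.98, 163.14], [-165.26, 165.26]. Speed limits (degrees/s): [136.94, 136.94, 180, 180, 180, 180].

## Interface

Orientations are given as a 3x3 rotation matrix whose columns are the frame's x, y, z axes.
In Python, from rig import env, optics gives the robot as it stands.
- The arm moves only by the shell command python3 -m jog 'ROWS' [OPENING] [FORCE]. ROWS is JSON, a list of rows, each an object with "linear": the shift along the tool's x, y, z in units of 40 mm (1.0 is 40 mm), a list of three; "roll": the turn about the tool's z in units of 5 degrees (1.0 is 5 degrees). A call has 1 to 12 rows; each row shifts and turns the commanded pose from where the row before left it, along the tool's axes as they then stand; what a row does not reach is not made up. A row lasts 1/12 s, in which the tool goes at most 41.7 mm and 7.16 degrees, less where a joint would pass 70% of its speed; a pose out of reach is approached as far as the arm can. A call is refused whole if a number of a shift passes 1 or a number of a turn 1, either way. A call with a gripper value outside its range is refused whole. OPENING is the opening, from -1 (shut) to 1 (fully open), set as the call begins (- or left out, the last holds). The fingers move at their own pace and stop on an object; FORCE is the grip in N (left out, the last holds). Time passes only in rows, so rows that do not move let the fingers close. It gives the time, the measured TCP pose, the force, the opening and the grip force at its end, in the units of the state.
- env.observe(): the state, without advancing time (a new reading comes with each control period).
- optics.get_image(name): name is "side" or "top" or "wrist"; returns the picture (400x640x3 uint8, red, green, blue); there is no depth.
- optics.calibration(name): a dict with "fov_y" (degrees; the focal length in pixels is half the picture's height over the tangent of half this angle, whatever the lens; pixels are square), "cx", "cy" (the principal point, pixels), "D" ([k1, k2, p1, p2, k3] as OpenCV has them; the pictures are not rectified), "T" (4x4, takes a point from camera to world coordinates). Camera axes: x right, y down, z forward; pixel columns grow to the right and rows downward; lengths in m; the calibration is good to about 2 mm. A picture is of the moment at which its call begins: read the wrist's pose just before it. calibration takes no time and is no camera call; for the wrist camera it gives the pose at the moment of the call.
- env.close_job(): hands the job in; it is judged then, once.
The state is a dict: "time_s": time; "q": joint angles; "qvel": joint speeds; "joint_efforts": joint torques, N m; "position": TCP position; "tool_rot": TCP orientation; "ft_force": force on the tool from outside, world axes, zero at the start; "wrist_torque": the same for the moment, N m; "grip_width": finger opening in m; "gripper_force": force on a finger pad.
Only numpy, scipy, OpenCV 4.12 (cv2) and the standard library are available. Lean on these libraries where they do the work, as an engineer would, in place of code of your own. Each camera call takes 0.05 s, during which the arm holds its last target. There are 200 camera calls.

## Working session

There is one attempt and no reset: what is moved stays moved. The work goes in short steps, Python scripts to look and compute and a shell command to move; the robot and the scene stay as the last step left them, time stands still between calls to the robot, and variables do not carry over. Pictures are saved under pics/ and viewed, at most 10 in all, crops included, and the job is handed in when it is done.

```bash
mkdir -p pics; ls
python3 - <<'E'
from rig import env, optics
import cv2
s=env.observe(); print(s['time_s'],s['position'],s['tool_rot'],s['grip_width'])
for n in ['top','side']:
    cv2.imwrite(f'pics/{n}0.png',optics.get_image(n)[:,:,::-1]); c=optics.calibration(n); print(n,c)
E
```

```text
pics
0.0 [0.22347723 0.50221195 0.23072285] [[-9.13583390e-01  4.06650496e-01 -8.73587793e-04]
 [ 4.06651309e-01  9.13582687e-01 -1.17777095e-03]
 [ 3.19153541e-04 -1.43123760e-03 -9.99998925e-01]] 0.08567998281803875
top {'fov_y': 46.85473628865387, 'cx': 318.43643409144477, 'cy': 203.27682875819252, 'D': array([-0.01452238,  0.        ,  0.        ,  0.        ,  0.        ]), 'T': array([[ 0.01414531, -0.98909057,  0.14662794,  0.40109813],
       [-0.99955304, -0.01785006, -0.02398133, -0.03802751],
       [ 0.02633703, -0.14622318, -0.98890098,  1.39063429],
       [ 0.        ,  0.        ,  0.        ,  1.        ]])}
side {'fov_y': 55.87682060726813, 'cx': 317.15259821793296, 'cy': 197.20209206774925, 'D': array([-0.07195898,  0.        ,  0.        ,  0.        ,  0.        ]), 'T': array([[ 0.99971381, -0.01887486,  0.01469811,  0.57514384],
       [-0.02168817, -0.4558142 ,  0.88981067, -0.99022859],
       [-0.01009545, -0.8898748 , -0.45609311,  0.56824634],
       [ 0.        ,  0.        ,  0.        ,  1.        ]])}
```

View pics/top0.png

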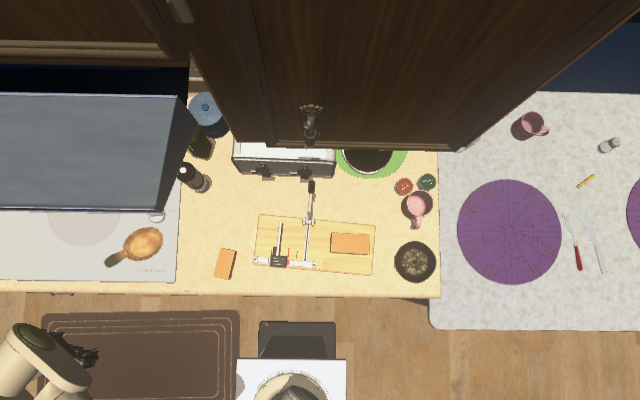

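View pics/side0.png

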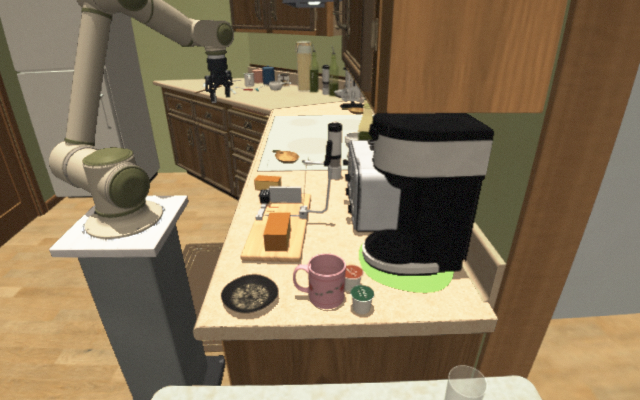

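The top view shows the board with corners near (258,215), (375,226), (372,274) and (253,262). The large cheese is at (350,243), the stop plate at (280,240) and its carriage at (279,261). The small look-alike cheese is at (226,263). The side view shows the bow raised.

```bash
cat > h.py <<'E'
import numpy as np, cv2
from rig import env, optics
def K(c):
    f=200/np.tan(np.radians(c['fov_y']/2)); return np.array([[f,0,c['cx']],[0,f,c['cy']],[0,0,1.]])
def ray(c,px):
    p=cv2.undistortPoints(np.array(px,float).reshape(-1,1,2),K(c),c['D']).reshape(-1,2)
    d=np.c_[p,np.ones(len(p))]@c['T'][:3,:3].T
    return c['T'][:3,3],d
def at_z(c,px,z):
    o,d=ray(c,px); return o+d*((np.asarray(z)-o[2])/d[:,2])[:,None]
def proj(c,P):
    T=np.linalg.inv(c['T']); Q=np.atleast_2d(P)@T[:3,:3].T+T[:3,3]
    return cv2.projectPoints(Q,np.zeros(3),np.zeros(3),K(c),c['D'])[0].reshape(-1,2)
E
python3 - <<'E'
from h import *
c=optics.calibration('top')
print(at_z(c,[(258,215),(375,226),(372,274),(253,262)],.024*np.ones(4)).round(3))
print(at_z(c,[(332,233),(369,233),(368,254),(331,254)],.074*np.ones(4)).round(3))
print(at_z(c,[(283,224),(278,256)],.079*np.ones(2)).round(3))
im=cv2.imread('pics/top0.png')[195:285,205:385]
cv2.imwrite('pics/topc.png',cv2.resize(im,None,fx=4.4,fy=4.4,interpolation=cv2.INTER_CUBIC))
im=cv2.imread('pics/side0.png')[160:270,235:345]
cv2.imwrite('pics/sidec.png',cv2.resize(im,None,fx=5,fy=5,interpolation=cv2.INTER_CUBIC))
E
```

```text
[[ 0.565  0.108  0.024]
 [ 0.538 -0.241  0.024]
 [ 0.397 -0.232  0.024]
 [ 0.426  0.118  0.024]]
[[ 0.511 -0.11   0.074]
 [ 0.513 -0.216  0.074]
 [ 0.453 -0.213  0.074]
 [ 0.451 -0.108  0.074]]
[[0.534 0.03  0.079]
 [0.443 0.042 0.079]]
```

View pics/topc.png

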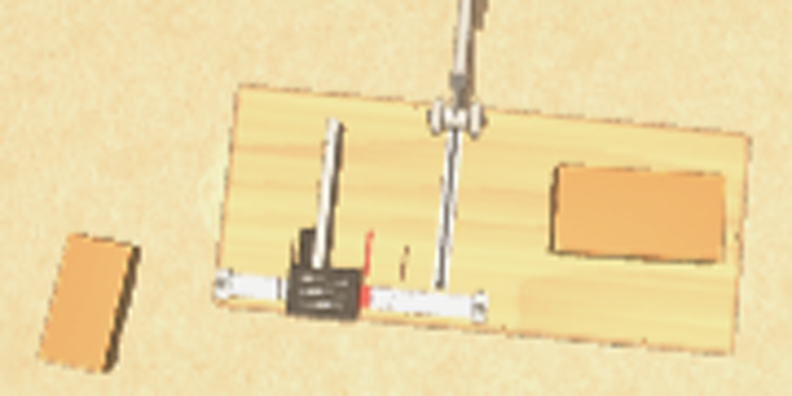

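View pics/sidec.png

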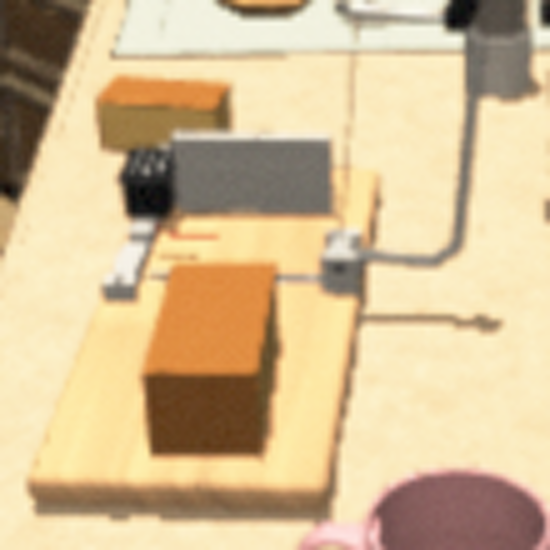

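The crops show sharp corners on the board, cheese top and stop plate. The plate is about two notches beyond the red line, and the bow is behind the slot. I'll fit the poses to both views.

```bash
cat > fit.py <<'E'
from h import *
from scipy.optimize import least_squares
ct,cs=optics.calibration('top'),optics.calibration('side')
def up(p,s,o): return (np.array(p,float)+.5)/s-.5+np.array(o)
T=lambda p:up(p,4.4,(205,195)); S=lambda p:up(p,5,(235,160))
B=np.array([[75,150,24],[75,-200,24],[-75,-200,24],[-75,150,24]])/1e3
C=np.array([[28,55,50],[28,-55,50],[-28,-55,50],[-28,55,50]])/1e3
def pose(x,y,a,z,P): 
    c,s=np.cos(a),np.sin(a); return P@np.array([[c,s,0],[-s,c,0],[0,0,1]])+[x,y,z]
bt=T([(238,86),(748,134),(735,353),(215,305)]); bs=S([(330,492),(32,487)])
r=least_squares(lambda v:np.r_[proj(ct,pose(*v,B))-bt,proj(cs,pose(*v,B)[1:3])-bs].ravel(),[.48,-.04,-.08,0])
print('slicer',r.x.round(4),r.fun.reshape(-1,2).round(1).tolist()); sl=r.x
t=T([(556,165),(724,174),(719,262),(550,252)]); s=S([(275,265),(266,374),(146,374),(172,265)])
r=least_squares(lambda v:np.r_[proj(ct,pose(*v,C))-t,proj(cs,pose(*v,C))-s].ravel(),[.48,-.16,0,.024])
print('cheese',r.x.round(4),r.fun.reshape(-1,2).round(1).tolist()); ch=r.x
# stop: upper edges of plate (x -46..52, z .079); v=(value,z)
def pl(v): return pose(*sl[:3],0,np.array([[.052,v[0]+.004,v[1]],[.052,v[0],v[1]],[-.046,v[0],v[1]]]))
t=T([(335,119)]); s=S([(332,140),(172,135)])
r=least_squares(lambda v:np.r_[proj(ct,pl(v)[:1])-t,proj(cs,pl(v)[1:])-s].ravel(),[.08,.079])
print('stop',r.x.round(4),r.fun.reshape(-1,2).round(1).tolist())
c,s_=np.cos(sl[2]),np.sin(sl[2]);R=np.array([[c,-s_],[s_,c]])
print('cheese in slicer',((ch[:2]-sl[:2])@R).round(4),ch[2]-sl[2])
W=lambda *p:(R@p+sl[:2]).round(4)
print('back',W(0,r.x[0]+.008),'goal back',W(0,.058),'tail',pose(*ch[:3],0,np.array([[0,-.055,0.]]))[0].round(3),'goal tail',W(0,-.06))
E
python3 fit.py
```

```text
slicer [ 0.4843 -0.0367 -0.0698 -0.0062] [[-0.3, -0.3], [0.3, -1.2], [-0.1, -0.5], [-0.3, 0.3], [-0.1, 0.4], [-1.2, -0.0]]
cheese [ 0.4854 -0.1602 -0.0262  0.0207] [[-0.4, -0.3], [-0.4, -0.8], [0.3, -1.2], [0.2, -0.5], [-0.2, -0.2], [-1.5, 0.2], [-0.5, 0.3], [-0.3, -0.1]]
stop [0.0743 0.0777] [[-0.3, -0.3], [-0.8, -0.2], [-1.1, 0.4]]
cheese in slicer [ 0.0097 -0.1231] 0.043620383474973226
back [0.49   0.0454] goal back [0.4883 0.0211] tail [ 0.484 -0.215  0.   ] goal tail [ 0.4801 -0.0966]
```

The fit is consistent: the stop sits in its 0.075 notch and the cheese is at slicer (0.010, -0.123), turned 0.044 rad. I'll turn the tool so the two part-closed fingers span the slicer's x axis.

```bash
python3 -m jog '[{"linear":[0,0,0],"roll":1},{"linear":[0,0,0],"roll":1},{"linear":[0,0,0],"roll":1},{"linear":[0,0,0],"roll":1},{"linear":[0,0,0],"roll":1},{"linear":[0,0,0],"roll":1},{"linear":[0,0,0],"roll":1},{"linear":[0,0,0],"roll":1},{"linear":[0,0,0],"roll":1},{"linear":[0,0,0],"roll":1},{"linear":[0,0,0],"roll":1},{"linear":[0,0,0],"roll":1}]' -0.4 30
python3 -m jog '[{"linear":[0,0,0],"roll":1},{"linear":[0,0,0],"roll":1},{"linear":[0,0,0],"roll":0},{"linear":[0,0,0],"roll":0}]'
cat >> h.py <<'E'
SL=np.array([.4843,-.0367]); A=-.0698; RS=np.array([[np.cos(A),-np.sin(A)],[np.sin(A),np.cos(A)]])
def go(x,y,z):
    "TCP in slicer frame, and units of move to (x,y) slicer, z world"
    s=env.observe(); R=s['tool_rot']; p=s['position']
    d=np.r_[RS@[x,y]+SL,z]-p
    print('t',round(s['time_s'],2),'tcp slicer',((p[:2]-SL)@RS).round(4),'z',p[2].round(4),'yaw err deg',np.degrees(np.arctan2(R[1,1],R[0,1])-A).round(2),'F slicer',(s['ft_force'][:2]@RS).round(1),s['ft_force'][2].round(1),'grip',s['grip_width'].round(4))
    print('units',(R.T@d/.04).round(2))
E
python3 -c "
from h import *
go(.004,.125,.23)"
```

```text
time_s: 1.1
position: [0.2235, 0.5023, 0.2309]
tool_rot: [[-0.1, 0.995, -0.001], [0.995, 0.1, -0.001], [-0.001, -0.001, -1.0]]
ft_force: [-1.4, -0.3, 0.7]
grip_width: 0.0252
gripper_force: 0.0
time_s: 1.43
position: [0.2236, 0.5024, 0.2311]
tool_rot: [[0.067, 0.998, -0.0], [0.998, -0.067, -0.0], [-0.001, -0.0, -1.0]]
ft_force: [0.1, 0.2, 0.2]
grip_width: 0.0258
gripper_force: 0.0Traceback (most recent call last):
  File "<string>", line 3, in <module>
    go(.004,.125,.23)
    ~~^^^^^^^^^^^^^^^
  File "h.py", line 19, in go
    print('t',round(s['time_s'],2),'tcp slicer',((p[:2]-SL)@RS).round(4),'z',p[2].round(4),'yaw err deg',np.degrees(np.arctan2(R[1,1],R[0,1])-A).round(2),'F slicer',(s['ft_force'][:2]@RS).round(1),s['ft_force'][2].round(1),'grip',s['grip_width'].round(4))
                                                                                                                                                                                                                                      ^^^^^^^^^^^^^^^^^^^^^
AttributeError: 'float' object has no attribute 'round'
```

```bash
sed -i "s/s\['ft_force'\]\[2\].round(1)/np.round(s['ft_force'][2],1)/; s/s\['grip_width'\].round(4)/np.round(s['grip_width'],4)/; s/p\[2\].round(4)/np.round(p[2],4)/" h.py
python3 -c "
from h import *
go(.004,.125,.23)"
```

```text
t 1.43 tcp slicer [-0.2977  0.5196] z 0.2311 yaw err deg 0.15 F slicer [0.1 0.2] 0.2 grip 0.0258
units [-9.88  7.52  0.03]
```

```bash
python3 -m jog '[{"linear":[-0.9,0.6,0]},{"linear":[-0.9,0.6,0]},{"linear":[-0.9,0.6,0]},{"linear":[-0.9,0.7,0]},{"linear":[-0.9,0.7,0]},{"linear":[-0.9,0.7,0]},{"linear":[-0.9,0.7,0]},{"linear":[-0.9,0.7,0]},{"linear":[-0.9,0.7,0]},{"linear":[-0.9,0.7,0]},{"linear":[-0.8,0.8,0]},{"linear":[0,0,0]}]'
python3 -c "
from h import *
go(.004,.125,.048)
cv2.imwrite('pics/w1.png',optics.get_image('wrist')[:,:,::-1])
c=optics.calibration('wrist')
P=lambda x,y,z:np.r_[RS@[x,y]+SL,z]
print(proj(c,[P(-.046,.083,.079),P(.052,.083,.079),P(-.06,.05,.036),P(-.046,.075,.079),P(.052,.075,.079)]).round())"
```

```text
t 1.43 tcp slicer [-0.2977  0.5196] z 0.2311 yaw err deg 0.15 F slicer [0.1 0.2] 0.2 grip 0.0258
units [-9.88  7.52  4.58]
[[478. 451.]
 [542. 452.]
 [453. 435.]
 [477. 455.]
 [540. 456.]]invalid input
```

View pics/w1.png

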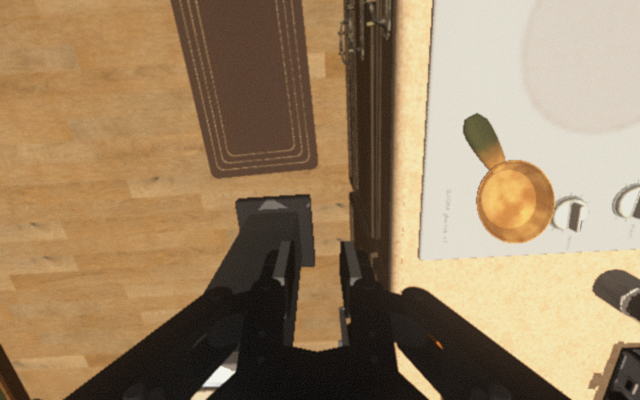

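The move was refused, so "roll" seems to be required in each row. That picture shows only the hob, with the pan at (515,200), and the fingers. I'll resend the rows with roll.

```bash
python3 -m jog '[{"linear":[-0.9,0.6,0],"roll":0},{"linear":[-0.9,0.6,0],"roll":0},{"linear":[-0.9,0.6,0],"roll":0},{"linear":[-0.9,0.7,0],"roll":0},{"linear":[-0.9,0.7,0],"roll":0},{"linear":[-0.9,0.7,0],"roll":0},{"linear":[-0.9,0.7,0],"roll":0},{"linear":[-0.9,0.7,0],"roll":0},{"linear":[-0.9,0.7,0],"roll":0},{"linear":[-0.9,0.7,0],"roll":0},{"linear":[-0.8,0.8,0],"roll":0},{"linear":[0,0,0],"roll":0}]'
python3 -c "
from h import *
go(.004,.125,.048)
cv2.imwrite('pics/w2.png',optics.get_image('wrist')[:,:,::-1])
c=optics.calibration('wrist')
P=lambda x,y,z:np.r_[RS@[x,y]+SL,z]
print(proj(c,[P(-.046,.083,.079),P(.052,.083,.079),P(-.06,.05,.036),P(-.046,.075,.079),P(.052,.075,.079)]).round())"
```

```text
time_s: 2.48
position: [0.4793, 0.1153, 0.231]
tool_rot: [[0.073, 0.997, 0.001], [0.997, -0.073, -0.001], [-0.001, 0.002, -1.0]]
ft_force: [-0.4, -0.0, 0.2]
grip_width: 0.0257
gripper_force: 0.0
t 2.48 tcp slicer [-0.0156  0.1513] z 0.231 yaw err deg -0.2 F slicer [-0.4 -0.1] 0.2 grip 0.0257
units [-0.65  0.49  4.58]
[[293. 240.]
 [378. 240.]
 [286. 247.]
 [293. 246.]
 [377. 246.]]
```

View pics/w2.png

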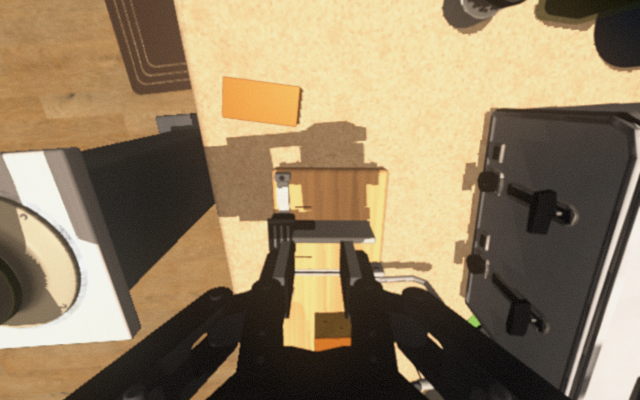

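The wrist view shows the stop plate at about (293–375, 222–241), the carriage at (281,230), the board's left end at row 170 and the look-alike at (261,100). I'll zoom in and overlay the projections to check.

Run:
```python
from h import *
c=optics.calibration('wrist'); print(c['T'].round(3))
P=lambda x,y,z:np.r_[RS@[x,y]+SL,z]
im=cv2.imread('pics/w2.png')
o=np.array([250,150]); cr=cv2.resize(im[150:280,250:410],None,fx=4.5,fy=4.5,interpolation=cv2.INTER_CUBIC)
for L,col in [([P(-.075,.15,.024),P(.075,.15,.024)],(255,0,0)),([P(-.045,.1,.024),P(-.02,.1,.024)],(255,0,255)),([P(-.046,.083,.079),P(.052,.083,.079),P(.052,.083,.03)],(0,255,0)),([P(-.046,.075,.079),P(.052,.075,.079)],(0,255,255))]:
    cv2.polylines(cr,[((proj(c,L)-o+.5)*4.5).astype(int)],False,col,1)
cv2.imwrite('pics/w2c.png',cr)
```

```text
[[ 0.997 -0.068 -0.024  0.483]
 [-0.072 -0.943 -0.324  0.202]
 [-0.     0.325 -0.946  0.373]
 [ 0.     0.     0.     1.   ]]
```

View pics/w2c.png

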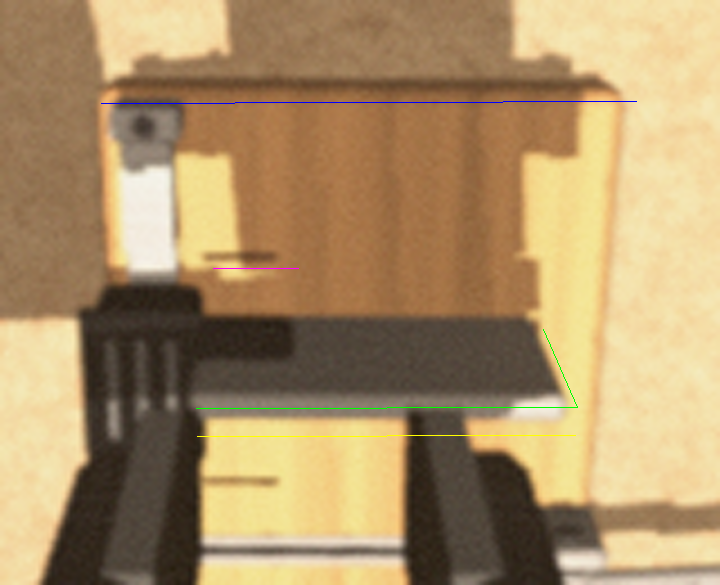

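The overlay is within about 3 mm, with the plate consistent with the 0.075 notch, so I'll find contact by feel. Descending behind the plate now.

```bash
python3 -m jog '[{"linear":[-0.6,0.5,0],"roll":0},{"linear":[0,0,0.8],"roll":0},{"linear":[0,0,0.8],"roll":0},{"linear":[0,0,0.8],"roll":0},{"linear":[0,0,0.8],"roll":0},{"linear":[0,0,0.8],"roll":0},{"linear":[0,0,0.6],"roll":0},{"linear":[0,0,0],"roll":0},{"linear":[0,0,0],"roll":0},{"linear":[-0.3,0,0],"roll":0},{"linear":[-0.2,0,0],"roll":0},{"linear":[0,0,0],"roll":0}]'
python3 -c "
from h import *
go(.004,.094,.048)"
```

```text
time_s: 3.53
position: [0.4931, 0.0734, 0.0488]
tool_rot: [[0.071, 0.997, 0.003], [0.997, -0.071, -0.001], [-0.0, 0.003, -1.0]]
ft_force: [0.3, 0.8, 0.1]
grip_width: 0.0258
gripper_force: 0.0
t 3.53 tcp slicer [0.0011 0.1105] z 0.0488 yaw err deg -0.06 F slicer [0.2 0.9] 0.1 grip 0.0258
units [-0.41  0.07  0.02]
```

Now I'll creep in to find contact.

```bash
python3 -m jog '[{"linear":[-0.1,0,0],"roll":0},{"linear":[-0.1,0,0],"roll":0},{"linear":[0,0,0],"roll":0},{"linear":[0,0,0],"roll":0}]'; for i in 1 2 3 4 ; do python3 -m jog '[{"linear":[-0.05,0,0],"roll":0},{"linear":[0,0,0],"roll":0}]' | grep -E "position|force:" ; done
```

```text
time_s: 3.87
position: [0.4922, 0.0675, 0.0479]
tool_rot: [[0.071, 0.997, 0.001], [0.997, -0.071, 0.002], [0.002, 0.001, -1.0]]
ft_force: [0.6, 6.6, 3.0]
grip_width: 0.0256
gripper_force: 3.1
position: [0.4921, 0.0667, 0.0479]
ft_force: [1.7, 14.3, 2.2]
gripper_force: 7.2
position: [0.492, 0.0658, 0.048]
ft_force: [2.0, 22.4, 2.4]
gripper_force: 11.1
position: [0.4919, 0.065, 0.048]
ft_force: [4.3, 30.0, 2.8]
gripper_force: 15.1
position: [0.4918, 0.0641, 0.0481]
ft_force: [5.1, 37.8, 3.7]
gripper_force: 19.2
```

Force is 38 N with no breakaway, so something other than the plate may be touching. I'll back off and look.

```bash
python3 - <<'E'
from h import *
s=env.observe(); print(s['wrist_torque'])
a=optics.get_image('side')[:,:,::-1]; 
a=cv2.resize(a[90:280,225:385],None,fx=3,fy=3,interpolation=cv2.INTER_CUBIC)[:570]
b=cv2.resize(optics.get_image('wrist')[:,:,::-1][150:290,240:400],(320,280))
b=np.vstack([b,np.zeros((570-280,320,3),np.uint8)])
t=optics.get_image('top')[:,:,::-1][195:285,205:325]; b[285:285+240]=cv2.resize(t,(320,240))
cv2.imwrite('pics/s3.png',np.hstack([a,b]))
E
python3 -m jog '[{"linear":[0.2,0,0],"roll":0},{"linear":[0,0,0],"roll":0}]' | grep -E "position|ft_force"
```

```text
[ 6.34386879 -0.76485351 -0.7173696 ]
position: [0.4919, 0.0681, 0.0477]
ft_force: [-0.4, 1.0, -0.5]
```

View pics/s3.png

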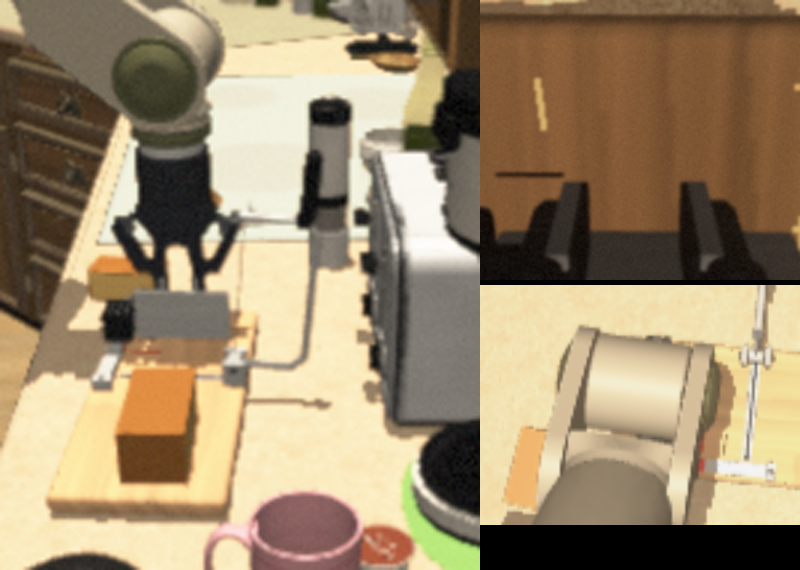

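The fingers are right behind the plate and the side view shows the plate unmoved. The wrist moment puts the contact near own x = -0.02. That matches the dark bracket behind the plate next to the carriage. I'll push with closed fingers at x ≈ +0.012, clear of the bracket.

```bash
python3 -m jog '[{"linear":[0.15,0.3,0],"roll":0},{"linear":[0,0,0],"roll":0},{"linear":[0,0,0],"roll":0},{"linear":[0,0,0],"roll":0},{"linear":[0,0,0],"roll":0},{"linear":[0,0,0],"roll":0}]' -1 30|grep -E "position|force:|width"
for i in 1 2 3 4 ; do python3 -m jog '[{"linear":[-0.1,0,0],"roll":0},{"linear":[0,0,0],"roll":0}]' | grep -E "position|ft_force:" ; done
python3 -c "
from h import *
go(.012,.094,.048);print(env.observe()['wrist_torque'])"
```

```text
position: [0.5039, 0.0718, 0.0473]
ft_force: [-1.0, 0.6, -0.9]
grip_width: -0.0002
gripper_force: 0.0
position: [0.5038, 0.0676, 0.0473]
ft_force: [-0.2, -0.4, -0.4]
position: [0.5036, 0.0636, 0.0473]
ft_force: [-1.0, -0.7, 0.4]
position: [0.5034, 0.0596, 0.0473]
ft_force: [0.6, -1.0, -1.1]
position: [0.5031, 0.0562, 0.0473]
ft_force: [-0.1, 2.2, 0.0]
t 6.02 tcp slicer [0.0122 0.094 ] z 0.0473 yaw err deg -0.03 F slicer [-0.2  2.2] 0.0 grip 0.0
units [ 0.   -0.01 -0.02]
[ 0.3358231  -0.03844642 -0.01853283]
```

It passed the previous contact and now touches the plate at 0.094, as predicted. I'll push on in 2 mm steps.

```bash
for i in 1 2 3 4 5; do python3 -m jog '[{"linear":[-0.05,0,0],"roll":0},{"linear":[0,0,0],"roll":0}]' | grep -E "position|ft_force:" ; done
```

```text
position: [0.503, 0.0558, 0.0474]
ft_force: [2.0, 13.7, -0.2]
position: [0.503, 0.0553, 0.0474]
ft_force: [3.9, 24.0, 0.2]
position: [0.503, 0.0549, 0.0474]
ft_force: [5.4, 34.0, -0.1]
position: [0.503, 0.0544, 0.0475]
ft_force: [8.1, 44.6, 0.5]
position: [0.5029, 0.054, 0.0475]
ft_force: [9.9, 56.2, 0.1]
```

```bash
python3 - <<'E'
from h import *
s=env.observe(); print(s['ft_force'],s['wrist_torque'],s['gripper_force'],np.array(s['joint_efforts']).round(1))
a=optics.get_image('side')[:,:,::-1]; 
a=cv2.resize(a[130:250,225:345],None,fx=4.5,fy=4.5,interpolation=cv2.INTER_CUBIC)
b=cv2.resize(optics.get_image('wrist')[:,:,::-1][170:400,220:420],(250,288))
cv2.imwrite('pics/s4.png',np.hstack([a,np.vstack([b,np.zeros((540-288,250,3),np.uint8)])]))
E
python3 -m jog '[{"linear":[0.2,0,0],"roll":0},{"linear":[0,0,0],"roll":0}]' | grep -E "position|ft_force"
```

```text
[ 9.93706524 56.15239362  0.09468688] [ 8.38395126 -1.33465694  0.02328366] 28.35319608449936 [-28.  -44.3 -14.5 -10.6   0.2  -0. ]
position: [0.5029, 0.0559, 0.0473]
ft_force: [1.9, 11.2, 3.3]
```

View pics/s4.png

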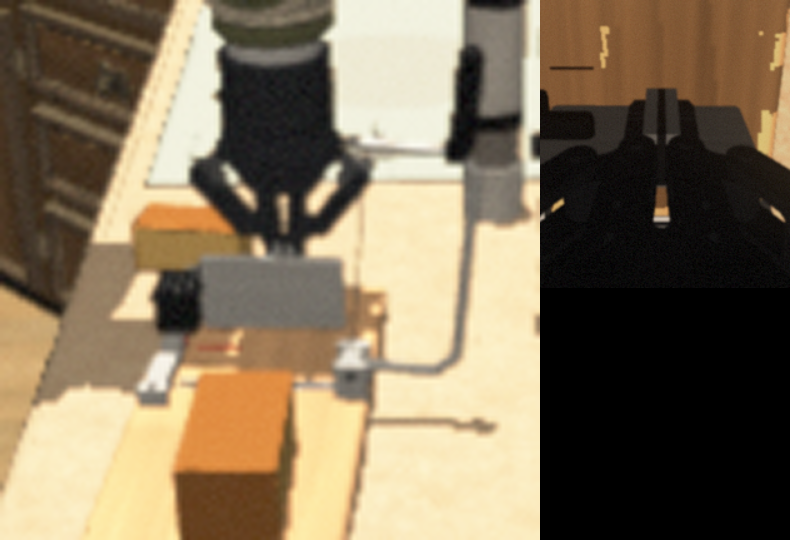

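The fingers bear on the plate but it doesn't yield. I'll test pushing higher on the plate, then on the carriage itself, in line with the rail.

```bash
python3 -m jog '[{"linear":[0.1,0,0],"roll":0},{"linear":[0,0,-0.4],"roll":0},{"linear":[0,0,0],"roll":0},{"linear":[-0.15,0,0],"roll":0},{"linear":[0,0,0],"roll":0}]' |grep -E "position|ft_force:|time"
for i in 1 2 3 4 ; do python3 -m jog '[{"linear":[-0.05,0,0],"roll":0},{"linear":[0,0,0],"roll":0}]' | grep -E "position|ft_force:" ; done
python3 -c "
from h import *
go(.012,.094,.065);print(env.observe()['wrist_torque'])"
```

```text
time_s: 7.53
position: [0.5039, 0.0548, 0.0643]
ft_force: [2.3, 25.8, 13.2]
position: [0.5038, 0.0543, 0.0643]
ft_force: [3.2, 33.3, 13.1]
position: [0.5037, 0.0538, 0.0643]
ft_force: [5.5, 43.1, 13.2]
position: [0.5037, 0.0533, 0.0643]
ft_force: [6.9, 54.0, 14.0]
position: [0.5027, 0.0453, 0.0635]
ft_force: [1.0, 6.4, 4.7]
t 8.2 tcp slicer [0.0127 0.0831] z 0.0635 yaw err deg 0.06 F slicer [0.5 6.4] 4.7 grip 0.0001
units [ 0.27 -0.02 -0.04]
[ 1.17069508 -0.24200174  0.02274396]
```

It broke out, and the stop is now at about 0.064. I'll continue in small steps to the red notch at TCP y ≈ 0.073.

```bash
for i in 1 2 3 4 5; do python3 -m jog '[{"linear":[-0.05,0,0],"roll":0},{"linear":[0,0,0],"roll":0}]' | grep -E "position|ft_force:" ; done
python3 -c "
from h import *
go(.012,.073,.065);print(env.observe()['wrist_torque'])"
```

```text
position: [0.5023, 0.0419, 0.0631]
ft_force: [-0.1, 0.2, -0.6]
position: [0.5018, 0.0395, 0.0629]
ft_force: [0.1, 0.5, 0.2]
position: [0.5017, 0.0377, 0.0631]
ft_force: [0.1, -0.0, -0.5]
position: [0.5016, 0.0359, 0.0632]
ft_force: [0.2, -0.2, -0.7]
position: [0.5016, 0.0339, 0.0633]
ft_force: [-0.0, -0.4, -0.1]
t 9.03 tcp slicer [0.0123 0.0716] z 0.0633 yaw err deg -0.0 F slicer [-0.  -0.4] -0.1 grip -0.0
units [ 0.03 -0.01 -0.04]
[-0.01053824 -0.00342733 -0.08478008]
```

There's no contact now, so the stop has jumped ahead. I'll lift away and measure where it stands.

```bash
python3 -m jog '[{"linear":[0.3,0,-0.3],"roll":0},{"linear":[0.3,0,-0.8],"roll":0},{"linear":[0.5,0,-0.8],"roll":0},{"linear":[0.9,0,-0.8],"roll":0},{"linear":[0.9,0,-0.8],"roll":0},{"linear":[0.9,0,-0.5],"roll":0},{"linear":[0,0,0],"roll":0},{"linear":[0,0,0],"roll":0}]' |grep -E "position|time"
python3 - <<'E'
from h import *
c=optics.calibration('wrist'); im=optics.get_image('wrist')[:,:,::-1]; cv2.imwrite('pics/w5.png',im)
P=lambda x,y,z:np.r_[RS@[x,y]+SL,z]
o=np.array([230,150]); 
q=proj(c,[P(0,.05,.03)])[0]; o=np.maximum((q-[80,65]).astype(int),0); print(o,q)
cr=cv2.resize(im[o[1]:o[1]+130,o[0]:o[0]+170],None,fx=4.4,fy=4.4,interpolation=cv2.INTER_CUBIC)
for L,col in [([P(-.045,.1,.024),P(-.02,.1,.024)],(255,0,255)),([P(-.045,.025,.024),P(-.02,.025,.024)],(255,0,255)),([P(-.046,.058,.079),P(.052,.058,.079),P(.052,.058,.03)],(0,255,0)),([P(-.046,.05,.079),P(.052,.05,.079)],(0,255,255)),([P(-.06,.05,.036),P(-.02,.05,.024)],(255,0,0))]:
    cv2.polylines(cr,[((proj(c,L)-o+.5)*4.4).astype(int)],False,col,1)
cv2.imwrite('pics/w5c.png',cr)
E
```

```text
time_s: 9.7
position: [0.5115, 0.1776, 0.2155]
[227 225] [307.83388291 290.80213049]
```

View pics/w5c.png

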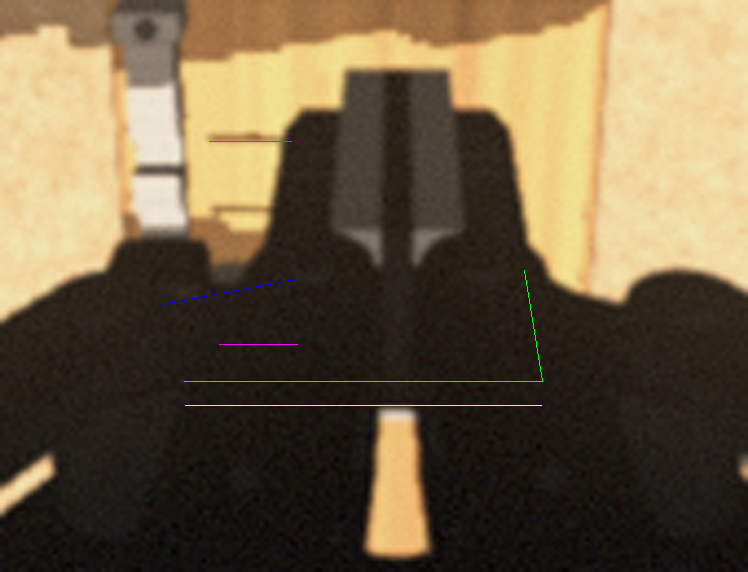

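The closed fingers hide the plate here, and only the y = 0.1 and 0.075 lines show (rows 135 and 207). My ten views are used, so I'll measure numerically from now on: open the fingers, move for a clear view and take brightness profiles along the slicer's y axis.

```bash
python3 -m jog '[{"linear":[-0.8,0,0],"roll":0},{"linear":[-0.8,0,0],"roll":0},{"linear":[-0.8,0,0],"roll":0},{"linear":[-0.8,0,0],"roll":0},{"linear":[0,0,0],"roll":0},{"linear":[0,0,0],"roll":0},{"linear":[0,0,0],"roll":0}]' 1 |grep -E "position|time|width"
cat > prof.py <<'E'
from h import *
def prof(im,c,xs,ys,z):
    P=np.array([[np.r_[RS@[x,y]+SL,z] for y in ys] for x in xs]); q=proj(c,P.reshape(-1,3)).reshape(len(xs),len(ys),2).astype(np.float32)
    return cv2.remap(im,q[...,0],q[...,1],cv2.INTER_LINEAR).astype(int)
E
python3 - <<'E'
from prof import *
c=optics.calibration('wrist'); im=optics.get_image('wrist')[:,:,::-1].copy(); cv2.imwrite('pics/w6.png',im)
import pickle; pickle.dump(c,open('w6.pkl','wb'))
g=cv2.cvtColor(im,cv2.COLOR_BGR2GRAY)
ys=np.arange(.12,-.03,-.002)
for n,xs,z in [('lines',np.linspace(-.04,-.028,4),.024),('plateL',np.linspace(-.01,0.01,5),.079),('plateR',np.linspace(.03,.045,4),.079),('railtop',np.linspace(-.063,-.057,3),.061)]:
    p=prof(g,c,xs,ys,z); print(n,'sd',p.std(0).mean().round()); print(' '.join(f'{round(y*1000)}:{v}' for y,v in zip(ys,p.mean(0).round().astype(int))))
E
```

```text
time_s: 10.33
position: [0.5022, 0.048, 0.214]
grip_width: 0.0833
lines sd 3.0
120:173 118:214 116:215 114:215 112:215 110:214 108:214 106:214 104:216 102:163 100:167 98:216 96:216 94:213 92:174 90:129 88:122 86:123 84:123 82:124 80:124 78:110 76:80 74:116 72:124 70:123 68:122 66:124 64:124 62:117 60:62 58:36 56:42 54:56 52:58 50:54 48:52 46:64 44:72 42:70 40:72 38:110 36:190 34:230 32:230 30:204 28:135 26:84 24:112 22:125 20:124 18:164 16:208 14:216 12:215 10:216 8:214 6:202 4:209 2:138 0:117 -2:213 -4:221 -6:216 -8:216 -10:216 -12:215 -14:216 -16:216 -18:216 -20:216 -22:217 -24:216 -26:216 -28:216
plateL sd 9.0
120:152 118:151 116:152 114:155 112:154 110:144 108:128 106:120 104:120 102:118 100:119 98:119 96:119 94:118 92:119 90:117 88:118 86:117 84:118 82:118 80:129 78:136 76:101 74:68 72:68 70:68 68:69 66:68 64:69 62:67 60:74 58:107 56:123 54:121 52:113 50:118 48:119 46:119 44:119 42:134 40:155 38:164 36:177 34:182 32:214 30:171 28:104 26:206 24:212 22:207 20:207 18:208 16:207 14:207 12:208 10:207 8:208 6:207 4:208 2:207 0:207 -2:207 -4:208 -6:208 -8:208 -10:208 -12:207 -14:208 -1
[... 431 characters left out ...]
02 16:203 14:203 12:204 10:205 8:206 6:207 4:206 2:206 0:205 -2:206 -4:206 -6:207 -8:207 -10:207 -12:206 -14:206 -16:207 -18:207 -20:207 -22:208 -24:207 -26:208 -28:205
railtop sd 12.0
120:119 118:117 116:118 114:119 112:119 110:116 108:118 106:118 104:116 102:105 100:117 98:120 96:118 94:117 92:115 90:117 88:116 86:115 84:114 82:116 80:83 78:38 76:34 74:37 72:41 70:39 68:39 66:47 64:49 62:54 60:53 58:52 56:50 54:51 52:51 50:52 48:51 46:53 44:55 42:54 40:53 38:52 36:46 34:43 32:41 30:132 28:212 26:215 24:217 22:216 20:216 18:217 16:216 14:214 12:215 10:213 8:215 6:217 4:215 2:215 0:214 -2:215 -4:208 -6:184 -8:163 -10:181 -12:186 -14:188 -16:198 -18:206 -20:207 -22:209 -24:210 -26:207 -28:202
```

The board lines read about 1.2 mm high. With that correction the plate front is at 0.0498, so the stop is in the red notch. Next I'll go up and over to the cheese tail, with fingers at a 25 mm gap to push it square.

```bash
python3 -m jog '[{"linear":[0,0,-0.8],"roll":0},{"linear":[0,-0.4,-0.8],"roll":0},{"linear":[-0.3,-0.4,-0.4],"roll":0},{"linear":[-0.9,0,0],"roll":0},{"linear":[-0.9,0,0],"roll":0},{"linear":[-0.9,0,0],"roll":0},{"linear":[-0.9,0,0],"roll":0},{"linear":[-0.9,0,0],"roll":0},{"linear":[-0.9,0,0],"roll":0},{"linear":[-0.9,0,0],"roll":0},{"linear":[-0.9,0.5,0],"roll":0},{"linear":[0,0.3,0],"roll":0}]' -0.4 30 |grep -E "position|time|width"
python3 -m jog '[{"linear":[0,0,0],"roll":0},{"linear":[0,0,0],"roll":0}]' >/dev/null
python3 - <<'E'
from prof import *
go(.008,-.215,.036)
ct=optics.calibration('top'); g=cv2.cvtColor(optics.get_image('side'),cv2.COLOR_RGB2GRAY); g0=cv2.cvtColor(cv2.imread('pics/side0.png'),cv2.COLOR_BGR2GRAY)
d=cv2.absdiff(g,g0)[225:250,262:292]; print('cheese area diff',d.mean())
E
```

```text
time_s: 11.38
position: [0.4821, -0.2554, 0.2935]
grip_width: 0.0259
t 11.55 tcp slicer [ 0.0125 -0.2129] z 0.294 yaw err deg 0.08 F slicer [-0.2  0.3] -0.6 grip 0.0256
units [-0.06 -0.11  6.45]
cheese area diff 14.217333333333332
```

```bash
python3 -m jog '[{"linear":[-0.05,-0.1,0.8],"roll":0},{"linear":[0,0,0.8],"roll":0},{"linear":[0,0,0.8],"roll":0},{"linear":[0,0,0.8],"roll":0},{"linear":[0,0,0.8],"roll":0},{"linear":[0,0,0.8],"roll":0},{"linear":[0,0,0.8],"roll":0},{"linear":[0,0,0.6],"roll":0},{"linear":[0,0,0.2],"roll":0},{"linear":[0,0,0],"roll":0},{"linear":[0,0,0],"roll":0}]' >/dev/null
python3 -c "
from h import *
go(.008,-.19,.036)"
python3 -m jog '[{"linear":[0.2,0,0],"roll":0},{"linear":[0.2,0,0],"roll":0},{"linear":[0.1,0,0],"roll":0},{"linear":[0.1,0,0],"roll":0},{"linear":[0.1,0,0],"roll":0},{"linear":[0.1,0,0],"roll":0},{"linear":[0.1,0,0],"roll":0},{"linear":[0.1,0,0],"roll":0},{"linear":[0,0,0],"roll":0}]' >/dev/null
python3 -c "
from h import *
go(.008,-.08,.036)"
```

```text
t 12.52 tcp slicer [ 0.0087 -0.2154] z 0.04 yaw err deg 0.06 F slicer [-0.2 -0.3] 0.5 grip 0.0256
units [ 0.64 -0.02  0.1 ]
t 13.27 tcp slicer [ 0.0083 -0.175 ] z 0.0387 yaw err deg 0.01 F slicer [ 0.  -0.7] -0.3 grip 0.0255
units [ 2.38 -0.01  0.07]
```

```bash
python3 -m jog '[{"linear":[0.1,0,0],"roll":0},{"linear":[0.1,0,0],"roll":0},{"linear":[0.1,0,0],"roll":0},{"linear":[0.1,0,0],"roll":0},{"linear":[0.1,0,0],"roll":0},{"linear":[0.1,0,0],"roll":0},{"linear":[0.1,0,0],"roll":0},{"linear":[0.1,0,0],"roll":0},{"linear":[0.1,0,0],"roll":0},{"linear":[0.1,0,0],"roll":0}]'  | grep -E "force"
python3 - <<'E'
from prof import *
go(.008,-.08,.036)
ct=optics.calibration('wrist'); g=cv2.cvtColor(optics.get_image('side'),cv2.COLOR_RGB2HSV)
c=optics.calibration('side'); ys=np.arange(.05,-.2,-.005)
im=optics.get_image('side')
p=prof(im,c,np.linspace(-.005,.02,4),ys,.074).mean(0).round().astype(int)
print(' '.join(f'{round(y*1000)}:{v[0]},{v[2]}' for y,v in zip(ys,p)))
E
```

```text
ft_force: [-0.7, -2.7, 1.2]
gripper_force: 1.4
t 14.1 tcp slicer [ 0.0082 -0.1353] z 0.0386 yaw err deg 0.01 F slicer [-0.5 -2.7] 1.2 grip 0.0255
units [ 1.38 -0.01  0.07]
50:38,37 45:34,33 40:31,31 35:28,29 30:27,28 25:29,30 20:30,32 15:29,31 10:29,30 5:29,30 0:29,30 -5:30,31 -10:31,32 -15:30,30 -20:30,31 -25:28,29 -30:27,29 -35:29,30 -40:30,30 -45:31,29 -50:34,30 -55:33,28 -60:32,30 -65:32,30 -70:33,31 -75:46,32 -80:67,34 -85:87,36 -90:96,38 -95:89,35 -100:86,32 -105:91,32 -110:95,34 -115:98,37 -120:95,35 -125:88,33 -130:81,30 -135:83,32 -140:86,36 -145:90,39 -150:93,40 -155:94,42 -160:94,42 -165:89,41 -170:86,41 -175:81,40 -180:77,38 -185:91,44 -190:108,53 -195:121,59
```

It's pushing at 2.7 N. I'll continue to just before the stop.

```bash
python3 -m jog '[{"linear":[0.1,0,0],"roll":0},{"linear":[0.1,0,0],"roll":0},{"linear":[0.1,0,0],"roll":0},{"linear":[0.1,0,0],"roll":0},{"linear":[0.1,0,0],"roll":0},{"linear":[0.1,0,0],"roll":0},{"linear":[0.1,0,0],"roll":0},{"linear":[0.1,0,0],"roll":0},{"linear":[0.1,0,0],"roll":0},{"linear":[0.1,0,0],"roll":0},{"linear":[0.1,0,0],"roll":0},{"linear":[0.1,0,0],"roll":0}]'  | grep -E "force"
for i in 1 2 3 4; do python3 -m jog '[{"linear":[0.03,0,0],"roll":0},{"linear":[0,0,0],"roll":0}]' | grep -E "position|ft_force"; done
python3 -c "
from h import *
go(.008,-.071,.036)"
```

```text
ft_force: [0.1, -1.2, -0.8]
gripper_force: 0.6
position: [0.4865, -0.1231, 0.0387]
ft_force: [-0.2, 0.0, -0.4]
position: [0.4867, -0.1224, 0.0387]
ft_force: [1.4, -0.1, 0.7]
position: [0.4868, -0.1213, 0.0387]
ft_force: [0.4, -2.2, 0.7]
position: [0.4869, -0.12, 0.0387]
ft_force: [0.7, -1.5, -0.4]
t 15.87 tcp slicer [ 0.0084 -0.0829] z 0.0387 yaw err deg 0.0 F slicer [ 0.8 -1.4] -0.4 grip 0.0254
units [ 0.3  -0.01  0.07]
```

```bash
for i in 1 2 3 4 5 6 7 8 9; do python3 -m jog '[{"linear":[0.03,0,0],"roll":0},{"linear":[0,0,0],"roll":0}]' > o; f=$(grep ft_force o); echo $f
python3 - <<'E'
import sys
f=eval("$f".split(':')[1]); sys.exit(1 if f[1]<-5 else 0)
E
[ $? = 0 ] || break; done
python3 -c "
from h import *
go(.008,-.071,.036)"
```

```text
ft_force: [0.4, -1.5, 0.7]
ft_force: [0.0, -0.6, 0.9]
ft_force: [0.4, -1.9, 0.6]
ft_force: [-0.5, -0.9, 0.3]
ft_force: [0.6, -2.4, 0.3]
ft_force: [0.0, -0.6, 2.0]
ft_force: [0.6, -2.5, 1.2]
ft_force: [-0.3, -1.7, 1.2]
ft_force: [0.2, -2.5, 1.4]
t 17.37 tcp slicer [ 0.0083 -0.072 ] z 0.0387 yaw err deg 0.01 F slicer [ 0.4 -2.4] 1.4 grip 0.026
units [ 0.02 -0.01  0.07]
```

```bash
for i in 1 2 3 4 5 6 7 8; do python3 -m jog '[{"linear":[0.015,0,0],"roll":0},{"linear":[0,0,0],"roll":0}]' > o; f=$(grep ft_force o); echo $f
python3 - <<'E'
import sys
f=eval("$f".split(':')[1]); sys.exit(1 if f[1]<-5 else 0)
E
[ $? = 0 ] || break; done
python3 -c "
from h import *
go(.008,-.071,.036)"
```

```text
ft_force: [0.3, -2.3, 1.7]
ft_force: [-1.3, -3.7, 1.9]
ft_force: [-1.4, -7.3, 1.5]
t 17.87 tcp slicer [ 0.0083 -0.0708] z 0.0387 yaw err deg 0.01 F slicer [-0.9 -7.3] 1.5 grip 0.0259
units [-0.   -0.01  0.07]
```

The cheese met the stop at -0.0708, as predicted. I'll hold briefly, back off, lift and verify with the cameras.

```bash
python3 -m jog '[{"linear":[0,0,0],"roll":0},{"linear":[0,0,0],"roll":0},{"linear":[0,0,0],"roll":0},{"linear":[0,0,0],"roll":0}]' | grep ft_force
python3 -m jog '[{"linear":[-0.2,0,0],"roll":0},{"linear":[-0.5,0,0],"roll":0},{"linear":[-0.8,0,0],"roll":0},{"linear":[-0.5,0,-0.5],"roll":0},{"linear":[0,0,-0.8],"roll":0},{"linear":[0,0,-0.8],"roll":0},{"linear":[0,0,-0.8],"roll":0},{"linear":[0,0,-0.8],"roll":0},{"linear":[-0.8,-0.8,-0.8],"roll":0},{"linear":[-0.8,-0.8,0],"roll":0},{"linear":[-0.8,-0.8,0],"roll":0}]' | grep -E "position|time"
python3 -m jog '[{"linear":[0,-0.9,0],"roll":0},{"linear":[0,-0.9,0],"roll":0},{"linear":[0,0,0],"roll":0},{"linear":[0,0,0],"roll":0}]' | grep -E "position"
python3 - <<'E'
from prof import *
im=optics.get_image('top')[:,:,::-1].copy(); cv2.imwrite('pics/top9.png',im); i0=cv2.imread('pics/top0.png'); sd=optics.get_image('side')[:,:,::-1].copy(); cv2.imwrite('pics/side9.png',sd)
c=optics.calibration('top'); ys=np.arange(.12,-.13,-.004)
for n,I,z,xs in [('new',im,.074,np.linspace(-.01,.025,5)),('new rail',im,.061,np.linspace(-.065,-.055,3)),('old rail',i0,.061,np.linspace(-.065,-.055,3))]:
    p=prof(I,c,xs,ys,z).mean(0).round().astype(int); print(n,' '.join(f'{round(y*1000)}:{v[2]},{v[0]}' for y,v in zip(ys,p)))
# cheese rind top outline
hsv=cv2.cvtColor(im,cv2.COLOR_BGR2HSV)
print('cheese px hsv',hsv[243,350],hsv[240,300:330:4].tolist())
E
```

```text
ft_force: [-1.6, -5.0, 1.1]
time_s: 19.12
position: [0.3928, -0.2646, 0.2118]
position: [0.3206, -0.2591, 0.2108]
new 120:242,155 116:242,154 112:243,154 108:242,154 104:242,154 100:242,154 96:242,154 92:242,154 88:242,154 84:242,154 80:242,154 76:242,153 72:242,153 68:242,153 64:242,153 60:228,147 56:237,212 52:208,174 48:232,115 44:242,117 40:242,117 36:241,117 32:242,117 28:242,117 24:242,117 20:241,117 16:242,117 12:241,117 8:241,117 4:241,117 0:241,117 -4:242,117 -8:242,117 -12:242,117 -16:242,117 -20:241,117 -24:242,117 -28:242,117 -32:241,117 -36:242,117 -40:242,117 -44:242,117 -48:242,117 -52:242,117 -56:241,117 -60:206,109 -64:242,151 -68:242,151 -72:242,151 -76:242,151 -80:242,151 -84:242,151 -88:242,151 -92:242,151 -96:242,151 -100:242,151 -104:242,151 -108:242,151 -112:242,151 -116:242,152 -120:242,151 -124:242,151 -128:242,151
new rail 120:242,235 116:243,239 112:241,234 108:240,234 104:186,156 100:240,226 96:240,227 92:242,235 88:243,237 84:242,237 80:230,219 76:231,216 72:113,85 68:115,87 64:128,102 60:130,103 56:140,113 52:141,113 48:143,117 44:134,107 40:135,107 36:1
[... 684 characters left out ...]
,88 52:158,70 48:237,102 44:226,185 40:237,227 36:236,226 32:231,219 28:241,232 24:241,231 20:237,227 16:239,232 12:235,224 8:240,229 4:242,234 0:242,233 -4:243,235 -8:241,230 -12:241,231 -16:243,233 -20:231,218 -24:211,194 -28:206,186 -32:236,176 -36:242,159 -40:242,159 -44:242,159 -48:242,158 -52:241,151 -56:241,147 -60:241,148 -64:241,149 -68:241,150 -72:241,150 -76:241,151 -80:241,151 -84:241,151 -88:241,152 -92:242,152 -96:242,153 -100:242,154 -104:242,155 -108:242,155 -112:242,156 -116:242,156 -120:242,156 -124:242,157 -128:242,157
cheese px hsv [ 20 103 242] [[18, 130, 241], [18, 131, 242], [18, 130, 241], [18, 132, 242], [17, 131, 242], [17, 131, 242], [18, 132, 242], [21, 100, 242]]
```

The carriage has shifted about 25 mm, and the cheese runs from about -0.060 up to the plate. Last, I'll check its yaw and that the bow hasn't moved.

Run:
```python
from h import *
im=cv2.imread('pics/top9.png'); i0=cv2.imread('pics/top0.png'); hsv=cv2.cvtColor(im,cv2.COLOR_BGR2HSV)
c=optics.calibration('top')
m=cv2.inRange(hsv,(8,120,180),(20,255,255))[215:270,280:345]
n,l,st,ce=cv2.connectedComponentsWithStats(m); k=1+st[1:,4].argmax(); v,u=np.nonzero(l==k)
P=at_z(c,np.c_[u+280,v+215],np.full(len(u),.074))[:,:2]
Q=(P-SL)@RS
print('area',len(u),'centre',Q.mean(0).round(4),'ext',Q.min(0).round(3),Q.max(0).round(3))
mid=np.abs(Q[:,1]-Q[:,1].mean())<.045
w,V=np.linalg.eigh(np.cov(Q.T)); a=V[:,1]*np.sign(V[1,1]); print('yaw rel',-a[0]/a[1])
for n,(r0,r1,k0,k1) in dict(bow=(178,225,295,322),mug=(190,230,402,435),dish=(238,285,392,438),pods=(175,192,392,438),mill=(160,195,178,210)).items():
    print(n,cv2.absdiff(im,i0)[r0:r1,k0:k1].mean().round(2))
s=env.observe(); print(s['time_s'],s['ft_force'])
```

```text
area 760 centre [ 0.0092 -0.0049] ext [-0.021 -0.06 ] [0.039 0.05 ]
yaw rel -0.008816596805874193
bow 0.66
mug 0.74
dish 6.68
pods 0.85
mill 0.68
19.55 [ 0.68019564 -1.01278203  0.01945599]
```

```bash
python3 -c "
from rig import env
print(env.close_job())"
```

```text
the job is handed in; nothing more can be done
None
```

I handed the job in at about 19.6 s: the last images show the stop in the red notch (0.050 m) and the cheese square against it (about 0.01 rad), with the bow, mug, pods and mill unmoved; the dish's image patch changed slightly, probably from the arm, and I did not check the bottle.

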